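# Fill the shaker tray, fit the double lid and take off the dust lid

### The job

First complete the two rows in the tray: stand the loose closed shaker and the open jar upright in the two empty rings, either one in either, fully down inside the rings. Then carry the nested pair of lids from its rest, both together, set it squarely on the open jar and let go, and after that lift only the outer lid by its knob, leaving the inner lid seated and undisturbed in the jar; never part the two lids before that, and leave everything else where it stands. Finish while holding the outer lid in the gripper, a good hand's width (10 cm) above the jar.

Things in the scene. Friction and masses are not known exactly. Their poses are not given: they have to be found in the camera images.
- tray: low grey fixed tray, 200 (x) by 260 (y) mm, floor 6 mm thick, rim 16 mm high; origin under its centre. Six steel rings form two rows of three: 95 mm apart across the rows (tray x), 80 mm along a row (tray y). Four hold closed shakers, two are empty. Gaps between jars: 24 mm in a row, 39 mm between rows, so closing the jaws along the tray's x has more room
- place_a: an empty place of the tray: a steel ring fixed on the tray floor, 62 mm across inside, 74 mm outside, 6 mm high; origin at its centre at the level of the tray floor (6 mm above the table), where the underside of a jar standing in it comes; x across the two rows, y along them
- place_b: an empty place of the tray: a steel ring fixed on the tray floor, 62 mm across inside, 74 mm outside, 6 mm high; origin at its centre at the level of the tray floor (6 mm above the table), where the underside of a jar standing in it comes; x across the two rows, y along them (the other empty one)
- shaker_new: closed topping shaker, round, 98 mm tall: white body 56 mm across and 80 mm high, black cap 53 mm across and 18 mm high; origin at the centre of its underside, z up its axis; this one stands on the table outside the tray; about 0.22 to 0.35 kg
- open_jar: white open jar without lid, round, 56 mm across outside, 80 mm high, wall 4 mm (mouth 48 mm across); stands on the table outside the tray; origin at the centre of its underside, z up its axis; about 0.14 to 0.23 kg
- jar_mouth (a point): centre of the open jar's mouth, at the level of its rim (80 mm above its underside)
- lid_rest: fixed short steel cup on the table, 54 mm across, 40 mm high, mouth 47 mm across, in which the nested lid pair sits at the start; origin at the centre of its underside
- inner_lid: inner (sifter) lid, aluminium, about 0.11 kg: collar 62 mm across, 14 mm high; below it a tapered plug 41 mm across, 14 mm deep, that enters the jar; above it a boss 42 mm across, 8 mm high, hidden under the outer lid. Origin: centre of the collar's underside, which rests on the rim; z up. The collar overhangs the lid rest by 4 mm and the jar by 3 mm all round
- outer_lid: outer (dust) lid, black, about 0.06 kg: round cap 53 mm across, 16 mm high, hollow over the boss (2.5 mm play); on top a round knob 18 mm across, 26 mm high. It rests loose on the inner collar: gripping the wider collar carries both lids, gripping the knob lifts this one alone. Origin: centre of its lower edge, 14 mm above the inner lid's origin when nested; knob top 42 mm above it; z up
- shaker_a: closed topping shaker, round, 98 mm tall: white body 56 mm across and 80 mm high, black cap 53 mm across and 18 mm high; origin at the centre of its underside, z up its axis; stands in a ring of the tray already; a bystander
- shaker_b: closed topping shaker, round, 98 mm tall: white body 56 mm across and 80 mm high, black cap 53 mm across and 18 mm high; origin at the centre of its underside, z up its axis; stands in a ring of the tray already; a bystander
- shaker_c: closed topping shaker, round, 98 mm tall: white body 56 mm across and 80 mm high, black cap 53 mm across and 18 mm high; origin at the centre of its underside, z up its axis; stands in a ring of the tray already; a bystander
- shaker_d: closed topping shaker, round, 98 mm tall: white body 56 mm across and 80 mm high, black cap 53 mm across and 18 mm high; origin at the centre of its underside, z up its axis; stands in a ring of the tray already; a bystander
- honey: honey bottle, 68 mm across, 170 mm tall, bystander; origin at the centre of its underside
- bowl: white bowl, 116 mm across, 50 mm high, bystander; origin at the centre of its underside
- cup: paper cup, 84 mm across, 110 mm tall, bystander; origin at the centre of its underside
- spoon: steel spoon lying on the table, bystander

How it is judged:
On the way, in this order (a step that is already met when the one before it is completed fails the run):
1. the closed shaker and the open jar stand upright in the two empty rings, let go ((((horizontal distance between open_jar and place_a below 0.006 m and z of open_jar in the frame of place_a below 0.003 m and angle between open_jar's own z axis and vertical below 0.06 rad) and (horizontal distance between shaker_new and place_b below 0.006 m and z of shaker_new in the frame of place_b below 0.003 m and angle between shaker_new's own z axis and vertical below 0.06 rad)) or ((horizontal distance between open_jar and place_b below 0.006 m and z of open_jar in the frame of place_b below 0.003 m and angle between open_jar's own z axis and vertical below 0.06 rad) and (horizontal distance between shaker_new and place_a below 0.006 m and z of shaker_new in the frame of place_a below 0.003 m and angle between shaker_new's own z axis and vertical below 0.06 rad))) and contact force between the fingers and open_jar below 0.2 N and contact force between the fingers and shaker_new below 0.2 N), for 0.2 s.
2. both lids, still nested, are seated on the open jar in its ring and let go ((((horizontal distance between open_jar and place_a below 0.006 m and z of open_jar in the frame of place_a below 0.003 m and angle between open_jar's own z axis and vertical below 0.06 rad) and (horizontal distance between shaker_new and place_b below 0.006 m and z of shaker_new in the frame of place_b below 0.003 m and angle between shaker_new's own z axis and vertical below 0.06 rad)) or ((horizontal distance between open_jar and place_b below 0.006 m and z of open_jar in the frame of place_b below 0.003 m and angle between open_jar's own z axis and vertical below 0.06 rad) and (horizontal distance between shaker_new and place_a below 0.006 m and z of shaker_new in the frame of place_a below 0.003 m and angle between shaker_new's own z axis and vertical below 0.06 rad))) and horizontal distance between inner_lid and jar_mouth below 0.007 m and z of inner_lid in the frame of jar_mouth between -0.003 and 0.003 m and angle between inner_lid's own z axis and vertical below 0.08 rad and horizontal distance between outer_lid and inner_lid below 0.006 m and z of outer_lid in the frame of inner_lid between 0.0115 and 0.0165 m and contact force between the fingers and inner_lid below 0.2 N and contact force between the fingers and outer_lid below 0.2 N and contact force between the fingers and open_jar below 0.2 N), for 0.2 s.
At the end, for the whole second after the job is handed in: Shaker and jar stand in the rings (6 mm off centre, 3 mm high, 0.06 rad at most); inner lid seated on the jar, untouched (7 mm off centre, 3 mm high, 0.08 rad at most); the gripper alone holds the outer lid still, 60 mm or more above its nested position (all of step 1 and horizontal distance between inner_lid and jar_mouth below 0.007 m and z of inner_lid in the frame of jar_mouth between -0.003 and 0.003 m and angle between inner_lid's own z axis and vertical below 0.08 rad and z of outer_lid in the frame of inner_lid above 0.074 m and contact force between the fingers and outer_lid above 0.5 N and contact force between outer_lid and inner_lid below 0.05 N and linear speed of outer_lid below 0.03 m/s and linear speed of inner_lid below 0.02 m/s and contact force between outer_lid and open_jar below 0.05 N and contact force between outer_lid and shaker_new below 0.05 N and contact force between outer_lid and shaker_a below 0.05 N and contact force between outer_lid and shaker_b below 0.05 N and contact force between outer_lid and shaker_c below 0.05 N and contact force between outer_lid and shaker_d below 0.05 N and contact force between outer_lid and honey below 0.05 N and contact force between outer_lid and bowl below 0.05 N and contact force between outer_lid and cup below 0.05 N and contact force between outer_lid and spoon below 0.05 N and contact force between the fingers and inner_lid below 0.2 N); the arm keeps its last pose, push and grip.
It fails at once if the outer lid is parted from the inner lid (more than 20 mm) while the inner lid is not seated on the open jar (distance between outer_lid and inner_lid above 0.034 m and not (horizontal distance between inner_lid and jar_mouth below 0.007 m and z of inner_lid in the frame of jar_mouth between -0.003 and 0.003 m and angle between inner_lid's own z axis and vertical below 0.08 rad)).
It fails at once if a shaker already in the tray is shifted by more than 15 mm or tipped (distance of any of shaker_a, shaker_b, shaker_c, shaker_d from where it was at the start of the episode above 0.015 m or angle between any of shaker_a, shaker_b, shaker_c, shaker_d's own z axis and vertical above 0.3 rad).
It fails at once if the honey bottle, bowl, cup or spoon is shifted by more than 30 mm (distance of any of honey, bowl, cup, spoon from where it was at the start of the episode above 0.03 m).
It also fails if it takes over 72 s, if anything falls off the work surface, if the arm or the gripper's body presses on something with over 40 N, if the wrist force passes 120 N, or if a joint passes its speed limit or range.

### The arm

A 6-joint arm with a two-finger parallel gripper is mounted at the origin on the work surface. World frame = base frame: x ahead of the robot, y to its left, z up, the work surface at z = 0. Lengths are in m, angles in rad, forces in N, time in s.
With the tool pointing down it reaches from about 0.3 to 0.775 m from the base axis. Payload 14.6 kg.
Tool frame: the origin (TCP) lies midway between the tips of the shut fingers; the grasp point (between the pads) lies 19 mm behind it (grasp_offset is the distance from the TCP to the grasp point, in m); z points along the fingers, y is the line along which they close (so a half turn about z gives the same grasp; the last joint's range is limited). The gripper opens to 94 mm and grips with 3 to 60 N. Pads are 16 mm wide; open, the fingers measure 119 mm over their backs; the gripper's body (75 mm by 177 mm) begins 78 mm behind the grasp point.
Start: joints at [1.039, 0.3, 1.521, -0, 1.321, -0.067], TCP at [0.247, 0.492, 0.205] pointing down, gripper open.
Joint ranges: [-3.03, 3.03], [-0.79, 2.21], [0.23, 2.52], [-1.04, 4.18], [0, 3.07], [-2.55, 2.55]. Speed limits (rad/s): [2.22, 2.22, 2.57, 3.14, 3.14, 3.14].

### API

Orientations are given as [roll, pitch, yaw] about the fixed x, y, z axes, in that order (R = Rz(yaw) Ry(pitch) Rx(roll)).
In Python, from station import * gives the robot as it stands. The module is installed in compiled form; this text tells all that it offers.
- The arm moves only by the tool send_rows, never from a script. Its argument "rows" is a list of rows, each an object of numbers: "dx", "dy", "dz": the shift along the tool's x, y, z in mm; "roll": the turn about the tool's z in degrees; "jaw": the closure, from -1 (fully open) to 1 (shut). In form: [{"dx": .., "dy": .., "dz": .., "roll": .., "jaw": ..}, ...]. A call has 1 to 12 rows; each row shifts and turns the commanded pose from where the row before left it, along the tool's axes as they then stand; what a row does not reach is not made up. A row lasts 1/12 s, in which the tool goes at most 41.7 mm and 7.16 degrees, less where a joint would pass 70% of its speed; a pose out of reach is approached as far as the arm can. A call is refused whole if a number of a shift passes 41.7 or a number of a turn 7.16, either way. A call with a gripper value outside its range is refused whole. The fingers move at their own pace and stop on an object; "force" is the grip in N (left out, the last holds). Time passes only in rows, so rows that do not move let the fingers close. It gives the time, the measured TCP pose, the force, the opening and the grip force at its end, in the units of the state.
- get_obs(): the state, without advancing time (a new reading comes with each control period).
- camera(name): name is "side" or "top" or "wrist"; returns a dict with "frame" (400x640x3 uint8, red, green, blue), "z_map" (400x640 float32, m along the optical axis (not along the pixel's ray), 0 where there is no reading), "camera_matrix" (3x3 intrinsics, pixels), "rvec" (rotation vector, rad) and "tvec" (3), from world to camera coordinates, as OpenCV has them. Camera axes: x right, y down, z forward; pixel columns grow to the right and rows downward; lengths in m; the calibration is good to about 2 mm. The wrist camera is an equidistant fisheye: a pixel r from the principal point sees the ray r / f radians off the axis. A picture is of the moment at which its call begins.
- hand_in(): hands the job in; it is judged then, once.
The state is a dict: "time_s": time; "qpos": joint angles; "joint_vel": joint speeds; "tau": joint torques, N m; "ee_pos": TCP position; "eef_rot": TCP orientation; "force": force on the tool from outside, world axes, zero at the start; "moment": the same for the moment, N m; "grip_width": finger opening in m; "grip_force": force on a finger pad.
Only numpy, scipy, OpenCV 4.12 (cv2) and the standard library are available. Lean on these libraries where they do the work, as an engineer would, in place of code of your own. Each camera call takes 0.05 s, during which the arm holds its last target. There are 200 camera calls.

## Working session

There is one attempt and no reset: what is moved stays moved. The work goes in short steps, Python scripts to look and compute and a tool call to move; the robot and the scene stay as the last step left them, time stands still between calls to the robot, and variables do not carry over. Pictures are saved under pics/ and viewed, at most 10 in all, crops included, and the job is handed in when it is done.

Besides the shell and the picture viewer there is one more tool, called after ">>>" by a JSON object that holds its "method" and its "body". send_rows: Moves the arm, as the interface text tells. Its arguments: {"type":"object","properties":{"rows":{"type":"array"},"force":{"type":"number"}},"required":["rows"]}

```bash
mkdir -p pics
cat > h.py <<'E'
from station import *
import numpy as np, cv2
def cam(n):
    c=camera(n); R=cv2.Rodrigues(np.array(c["rvec"],float))[0]; c["R"]=R; c["t"]=np.array(c["tvec"],float).ravel(); c["K"]=np.array(c["camera_matrix"],float); return c
def save(c,p): cv2.imwrite(p,c["frame"][:,:,::-1])
def cloud(c):
    K=c["K"]; z=c["z_map"]; v,u=np.mgrid[:z.shape[0],:z.shape[1]]
    P=np.stack([(u-K[0,2])/K[0,0]*z,(v-K[1,2])/K[1,1]*z,z],-1)
    W=(P-c["t"])@c["R"]; W[z<=0]=np.nan; return W
E
python3 - <<'E'
from h import *
o=get_obs(); print({k:np.round(v,3) for k,v in o.items()})
for n in("top","side"):
    c=cam(n); save(c,f"pics/{n}0.png"); np.savez(f"{n}0.npz",W=cloud(c),f=c["frame"]); print(n,c["K"].round(1).tolist(),(-c["R"].T@c["t"]).round(3), c["R"].round(2).tolist())
E
```

```text
{'time_s': np.float64(0.0), 'qpos': array([ 1.039,  0.3  ,  1.522, -0.   ,  1.321, -0.067]), 'joint_vel': array([ 0.   ,  0.   , -0.001, -0.001, -0.   ,  0.001]), 'tau': array([ 0.0000e+00, -5.3181e+01, -3.5274e+01,  7.1000e-02,  2.4000e-02,
       -0.0000e+00]), 'ee_pos': array([0.246, 0.491, 0.205]), 'eef_rot': array([-3.14 , -0.   ,  2.677]), 'force': array([-0.544, -0.414,  0.139]), 'moment': array([-0.015,  0.041,  0.028]), 'grip_force': np.float64(0.0), 'grip_width': np.float64(0.094)}
top [[453.9, 0.0, 323.1], [0.0, 453.9, 200.3], [0.0, 0.0, 1.0]] [ 0.393 -0.065  1.079] [[0.02, -1.0, -0.0], [-0.99, -0.02, -0.14], [0.14, 0.0, -0.99]]
side [[366.3, 0.0, 318.8], [0.0, 366.3, 197.8], [0.0, 0.0, 1.0]] [ 0.402 -0.786  0.518] [[0.98, -0.17, 0.01], [-0.08, -0.5, -0.86], [0.16, 0.85, -0.51]]
```

View pics/top0.png

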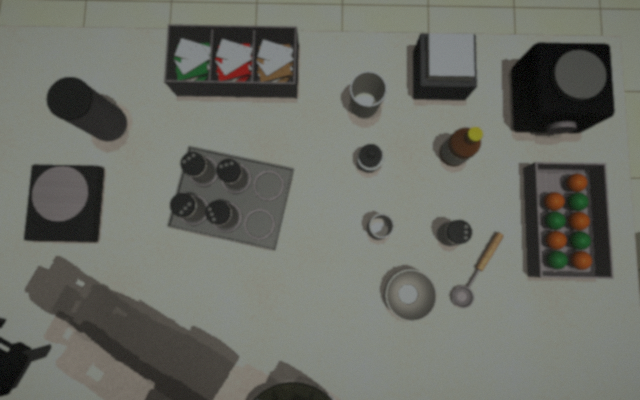

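View pics/side0.png

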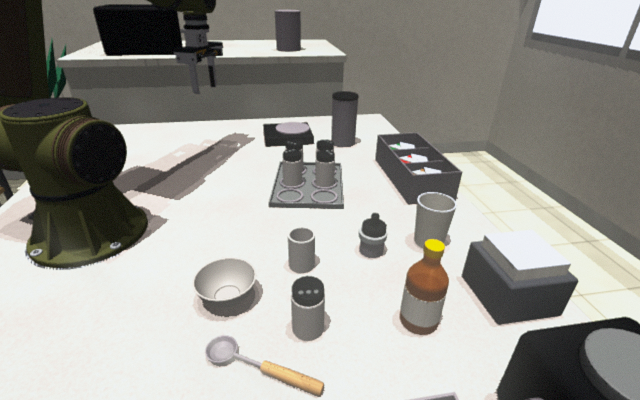

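Top view: tray around (231,198) with empty rings at (269,184) and (259,224); lids at (370,157), open jar at (379,226), loose shaker at (457,232), honey at (463,145), cup at (367,93), bowl at (410,293). The side view agrees. Next, measure positions.

Run:
```python
from h import *
d=np.load("top0.npz"); W=d["W"]; s=np.load("side0.npz")["W"]
def ext(name,u0,u1,v0,v1,z0,z1):
    w=W[v0:v1,u0:u1].reshape(-1,3); w=w[(w[:,2]>z0)&(w[:,2]<z1)]
    if len(w)<3: print(name,"none"); return
    c,r=cv2.minEnclosingCircle(w[:,:2].astype(np.float32)); 
    lo,hi=np.percentile(w,[2,98],axis=0)
    print(name,len(w),"circ",np.round(c,4),round(r,4),"mid",((lo+hi)/2).round(4),"z",hi[2].round(3))
    return c
ext("jar",360,400,205,248,.07,.09)
ext("shaker",435,480,210,255,.088,.11)
ext("lidcollar",350,390,140,180,.042,.062)
ext("lidtop",350,390,140,180,.063,.08)
ext("knob",350,390,140,180,.085,.11)
ext("honey",435,490,120,170,.05,.2)
ext("cup",345,390,70,120,.09,.12)
ext("bowl",380,440,265,325,.04,.06)
for i,(u,v) in enumerate([(193,162),(231,171),(183,205),(219,212)]): ext("sh%d"%i,u-20,u+20,v-20,v+20,.09,.11)
# rings: steel brighter than floor, z~0.012
f=d["f"].astype(int).sum(2)
m=(W[...,2]<.035)&(W[...,2]>-.01); 
for u,v in [(269,184),(259,224)]:
    g=f[v-25:v+25,u-25:u+25]; print(g[25,::3],g[::3,25]); print(W[v,u].round(4))
# tray outline
w=W[140:255,160:300].reshape(-1,3); k=(w[:,2]>.008)&(w[:,2]<.03)
r=cv2.minAreaRect(w[k][:,:2].astype(np.float32)); print("tray",r)
```

```text
jar 167 circ [ 0.4773 -0.191 ] 0.0282 mid [ 0.4766 -0.1904  0.0781] z 0.085
shaker 487 circ [ 0.466  -0.3569] 0.0266 mid [ 0.4658 -0.3562  0.0976] z 0.103
lidcollar 151 circ [ 0.6372 -0.1678] 0.0313 mid [ 0.6303 -0.1674  0.0529] z 0.06
lidtop 360 circ [ 0.6391 -0.1664] 0.0266 mid [ 0.6385 -0.1658  0.0705] z 0.075
knob 56 circ [ 0.6393 -0.166 ] 0.009 mid [ 0.6382 -0.1655  0.0942] z 0.102
honey 1036 circ [ 0.6625 -0.3711] 0.0345 mid [ 0.6591 -0.3668  0.1146] z 0.173
cup 429 circ [ 0.7805 -0.1562] 0.0421 mid [ 0.7797 -0.1565  0.1025] z 0.114
bowl 557 circ [ 0.3259 -0.2603] 0.0579 mid [ 0.3261 -0.2602  0.0472] z 0.054
sh0 475 circ [0.6052 0.2285] 0.027 mid [0.6038 0.2276 0.1009] z 0.108
sh1 475 circ [0.5912 0.149 ] 0.0269 mid [0.5897 0.1485 0.1017] z 0.109
sh2 501 circ [0.5126 0.246 ] 0.0267 mid [0.5125 0.2449 0.1013] z 0.109
sh3 491 circ [0.4979 0.1672] 0.0268 mid [0.4978 0.1668 0.1014] z 0.108
[167 252 249 263 258 267 264 270 275 268 272 275 263 273 263 255 392] [395 342 223 270 296 258 266 267 269 264 264 270 265 287 266 269 280]
[0.5784 0.0707 0.0061]
[191 269 253 281 265 270 275 271 273 277 272 276 278 308 273 254 380] [268 268 271 281 258 271 277 270 276 277 275 277 275 295 280 257 322]
[0.4819 0.0911 0.0053]
tray ((0.5627444386482239, 0.1628149449825287), (0.2754875719547272, 0.23571166396141052), 78.86471557617188)
```

Add to h.py:
```python
YAW=np.radians(79.5)
def go(x,y,z,yaw=YAW):
    "tool-axis shift (mm, deg) from the measured pose to a TCP target; assumes tool down"
    o=get_obs(); p=np.array(o["ee_pos"]); a=o["eef_rot"][2]
    d=np.array([x,y,z])-p; X=np.array([np.cos(a),np.sin(a)]); Y=np.array([np.sin(a),-np.cos(a)])
    print("t",round(float(o["time_s"]),2),"pos",p.round(4),"rot",np.degrees(o["eef_rot"]).round(1),"move dx %.1f dy %.1f dz %.1f"%(1e3*d[:2]@X,1e3*d[:2]@Y,-1e3*d[2]),"roll %.1f"%np.degrees((a-yaw+np.pi)%(2*np.pi)-np.pi),"grip",o["grip_width"],o["grip_force"])
```

```text
(no output)
```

>>> {"method": "send_rows", "body": {"rows": [{"roll": 6.7, "jaw": -1}, {"roll": 6.7}, {"roll": 6.7}, {"roll": 6.7}, {"roll": 6.7}, {"roll": 6.7}, {"roll": 6.7}, {"roll": 6.7}, {"roll": 6.7}, {"roll": 6.7}, {"roll": 6.9}, {}], "force": 25}}

```text
invalid input at $.rows[0]: expected keys dx, dy, dz, roll, jaw
```

```bash
python3 -c "
from h import *
go(.466,-.357,.205)"
```

```text
t 0.1 pos [0.2464 0.4915 0.205 ] rot [-179.9   -0.   153.4] move dx -576.6 dy -660.0 dz -0.0 roll 73.9 grip 0.09388666123568555 0.0
```

>>> {"method": "send_rows", "body": {"rows": [{"dx": 0, "dy": 0, "dz": 0, "roll": 6.7, "jaw": -1}, {"dx": 0, "dy": 0, "dz": 0, "roll": 6.7, "jaw": -1}, {"dx": 0, "dy": 0, "dz": 0, "roll": 6.7, "jaw": -1}, {"dx": 0, "dy": 0, "dz": 0, "roll": 6.7, "jaw": -1}, {"dx": 0, "dy": 0, "dz": 0, "roll": 6.7, "jaw": -1}, {"dx": 0, "dy": 0, "dz": 0, "roll": 6.7, "jaw": -1}, {"dx": 0, "dy": 0, "dz": 0, "roll": 6.7, "jaw": -1}, {"dx": 0, "dy": 0, "dz": 0, "roll": 6.7, "jaw": -1}, {"dx": 0, "dy": 0, "dz": 0, "roll": 6.7, "jaw": -1}, {"dx": 0, "dy": 0, "dz": 0, "roll": 6.7, "jaw": -1}, {"dx": 0, "dy": 0, "dz": 0, "roll": 6.9, "jaw": -1}], "force": 25}}

```text
time_s: 1.02
ee_pos: [0.2465, 0.4915, 0.2051]
eef_rot: [-3.141, 0.001, 1.381]
force: [-0.5, 0.0, 0.2]
grip_width: 0.0938
grip_force: 0.0
```

```bash
python3 -c "
from h import *
go(.466,-.357,.205)"
```

```text
t 1.02 pos [0.2465 0.4915 0.2051] rot [-180.     0.    79.1] move dx -791.9 dy 375.5 dz 0.1 roll -0.4 grip 0.09380211856854126 0.0
```

>>> {"method": "send_rows", "body": {"rows": [{"dx": -33, "dy": 15.6, "dz": 0, "roll": 0, "jaw": -1}, {"dx": -33, "dy": 15.6, "dz": 0, "roll": 0, "jaw": -1}, {"dx": -33, "dy": 15.6, "dz": 0, "roll": 0, "jaw": -1}, {"dx": -33, "dy": 15.6, "dz": 0, "roll": 0, "jaw": -1}, {"dx": -33, "dy": 15.6, "dz": 0, "roll": 0, "jaw": -1}, {"dx": -33, "dy": 15.6, "dz": 0, "roll": 0, "jaw": -1}, {"dx": -33, "dy": 15.6, "dz": 0, "roll": 0, "jaw": -1}, {"dx": -33, "dy": 15.6, "dz": 0, "roll": 0, "jaw": -1}, {"dx": -33, "dy": 15.6, "dz": 0, "roll": 0, "jaw": -1}, {"dx": -33, "dy": 15.6, "dz": 0, "roll": 0, "jaw": -1}, {"dx": -33, "dy": 15.6, "dz": 0, "roll": 0, "jaw": -1}, {"dx": -33, "dy": 15.6, "dz": 0, "roll": 0, "jaw": -1}]}}

```text
time_s: 2.02
ee_pos: [0.3581, 0.0663, 0.2055]
eef_rot: [3.141, -0.0, 1.387]
force: [0.7, 0.5, -0.0]
grip_width: 0.094
grip_force: 0.0
```

>>> {"method": "send_rows", "body": {"rows": [{"dx": -33, "dy": 15.6, "dz": 0, "roll": 0, "jaw": -1}, {"dx": -33, "dy": 15.6, "dz": 0, "roll": 0, "jaw": -1}, {"dx": -33, "dy": 15.6, "dz": 0, "roll": 0, "jaw": -1}, {"dx": -33, "dy": 15.6, "dz": 0, "roll": 0, "jaw": -1}, {"dx": -33, "dy": 15.6, "dz": 0, "roll": 0, "jaw": -1}, {"dx": -33, "dy": 15.6, "dz": 0, "roll": 0, "jaw": -1}, {"dx": -33, "dy": 15.6, "dz": 0, "roll": 0, "jaw": -1}, {"dx": -33, "dy": 15.6, "dz": 0, "roll": 0, "jaw": -1}, {"dx": -33, "dy": 15.6, "dz": 0, "roll": 0, "jaw": -1}, {"dx": -33, "dy": 15.6, "dz": 0, "roll": 0, "jaw": -1}, {"dx": -33, "dy": 15.6, "dz": 0, "roll": 0, "jaw": -1}, {"dx": 0, "dy": 0, "dz": 0, "roll": 0, "jaw": -1}]}}

```text
time_s: 3.02
ee_pos: [0.4606, -0.3247, 0.204]
eef_rot: [-3.14, -0.0, 1.384]
force: [-1.4, -0.5, -0.6]
grip_width: 0.0943
grip_force: 0.0
```

Run:
```python
from h import *
go(.466,-.357,.043)
c=cam("wrist"); save(c,"pics/w1.png"); print(c["K"].tolist(),(-c["R"].T@c["t"]).round(3),c["R"].round(2).tolist())
# refined tray lattice fit
S=np.array([[.6052,.2285],[.5912,.149],[.5126,.246],[.4979,.1672]]); L=np.array([[.0475,.08],[.0475,0],[-.0475,.08],[-.0475,0]])
A=L-L.mean(0);B=S-S.mean(0);U,s,Vt=np.linalg.svd(A.T@B);R=(U@Vt).T
q=(np.array([[.0475,-.08],[-.0475,-.08]])-L.mean(0))@R.T+S.mean(0);print("rings",q.round(4),np.degrees(np.arctan2(R[1,0],R[0,0])),"res",np.abs(A@R.T-B).max())
# ring check by brightness edges in top image: tray hole circle from z_map
W=np.load("top0.npz")["W"];f=np.load("top0.npz")["f"].astype(float).sum(2)
for p in q:
    d=np.hypot(W[...,0]-p[0],W[...,1]-p[1]); z=W[...,2]
    k=(d<.045)&(z>.0095)&(z<.02); w=W[k]; print(k.sum(), cv2.minEnclosingCircle(w[:,:2].astype(np.float32)) if k.sum()>3 else '')
```

```text
t 3.02 pos [ 0.4606 -0.3247  0.204 ] rot [-179.9   -0.    79.3] move dx -30.8 dy 11.3 dz 161.0 roll -0.2 grip 0.09426983364999937 0.0
[[309.70691628693146, 0.0, 319.06612431636853], [0.0, 309.70691628693146, 202.43324072054443], [0.0, 0.0, 1.0]] [ 0.473 -0.258  0.384] [[0.98, -0.19, -0.0], [-0.18, -0.95, 0.24], [-0.05, -0.23, -0.97]]
rings [[0.5763 0.071 ]
 [0.4829 0.0885]] -10.622678321554794 res 0.0006043328387978775
313 ((0.5760476589202881, 0.0713563784956932), 0.044474124908447266)
311 ((0.4827648401260376, 0.0885215550661087), 0.04500289633870125)
```

View pics/w1.png

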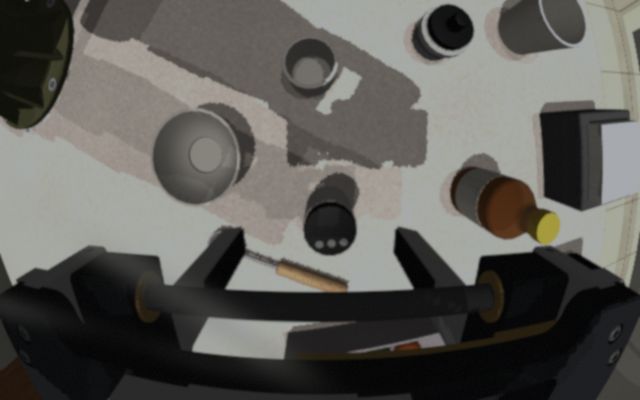

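Wrist picture: the shaker is centred between the open fingers at (330,228), the spoon lies beyond it, and the jar (311,65) and lids (445,30) are clear. I'll move over the shaker and check with the wrist depth.

>>> {"method": "send_rows", "body": {"rows": [{"dx": -15.4, "dy": 5.6, "dz": 20, "roll": -0.2, "jaw": -1}, {"dx": -15.4, "dy": 5.7, "dz": 20, "roll": 0, "jaw": -1}, {"dx": 0, "dy": 0, "dz": 20, "roll": 0, "jaw": -1}, {"dx": 0, "dy": 0, "dz": 20, "roll": 0, "jaw": -1}, {"dx": 0, "dy": 0, "dz": 0, "roll": 0, "jaw": -1}, {"dx": 0, "dy": 0, "dz": 0, "roll": 0, "jaw": -1}]}}

```text
time_s: 3.57
ee_pos: [0.4659, -0.3515, 0.1254]
eef_rot: [-3.14, -0.001, 1.391]
force: [-0.2, 0.4, 0.6]
grip_width: 0.0939
grip_force: 0.0
```

```bash
cat >> h.py <<'E'
def wcloud(c):
    K=c["K"]; z=c["z_map"]; v,u=np.mgrid[:z.shape[0],:z.shape[1]]
    a=(u-K[0,2])/K[0,0]; b=(v-K[1,2])/K[1,1]; th=np.hypot(a,b)+1e-9; k=np.tan(np.minimum(th,1.4))/th
    P=np.stack([a*k*z,b*k*z,z],-1); W=(P-c["t"])@c["R"]; W[(z<=0)|(th>1.3)]=np.nan; return W
def circ(W,x,y,r,z0,z1,name=""):
    k=(np.hypot(W[...,0]-x,W[...,1]-y)<r)&(W[...,2]>z0)&(W[...,2]<z1); w=W[k]
    if len(w)<5: print(name,"few",len(w)); return
    c,R=cv2.minEnclosingCircle(w[:,:2].astype(np.float32)); print(name,len(w),np.round(c,4),round(R,4),"zmed",np.median(w[:,2]).round(4))
E
python3 - <<'E'
from h import *
go(.466,-.357,.043)
c=cam("wrist"); W=wcloud(c)
circ(W,.466,-.357,.037,.085,.11,"shaker"); circ(W,.477,-.191,.04,.07,.09,"jar"); circ(W,.638,-.166,.03,.06,.08,"lid")
E
```

```text
t 3.57 pos [ 0.4659 -0.3515  0.1254] rot [-1.799e+02 -1.000e-01  7.970e+01] move dx -5.4 dy 1.1 dz 82.4 roll 0.2 grip 0.09387532150413282 0.0
shaker 4180 [ 0.4652 -0.3562] 0.0268 zmed 0.0985
jar 878 [ 0.4759 -0.1909] 0.0279 zmed 0.08
lid 117 [ 0.6345 -0.1887] 0.0133 zmed 0.0658
```

>>> {"method": "send_rows", "body": {"rows": [{"dx": -5, "dy": 1, "dz": 0, "roll": 0, "jaw": -1}, {"dx": 0, "dy": 0, "dz": 20, "roll": 0, "jaw": -1}, {"dx": 0, "dy": 0, "dz": 20, "roll": 0, "jaw": -1}, {"dx": 0, "dy": 0, "dz": 20, "roll": 0, "jaw": -1}, {"dx": 0, "dy": 0, "dz": 20, "roll": 0, "jaw": -1}, {"dx": 0, "dy": 0, "dz": 0, "roll": 0, "jaw": -1}, {"dx": 0, "dy": 0, "dz": 0, "roll": 0, "jaw": 1}, {"dx": 0, "dy": 0, "dz": 0, "roll": 0, "jaw": 1}, {"dx": 0, "dy": 0, "dz": 0, "roll": 0, "jaw": 1}, {"dx": 0, "dy": 0, "dz": 0, "roll": 0, "jaw": 1}, {"dx": 0, "dy": 0, "dz": 0, "roll": 0, "jaw": 1}, {"dx": 0, "dy": 0, "dz": 0, "roll": 0, "jaw": 1}], "force": 20}}

```text
time_s: 4.62
ee_pos: [0.4663, -0.3577, 0.046]
eef_rot: [3.141, 0.0, 1.391]
force: [-3.4, -1.0, 2.5]
grip_width: 0.0572
grip_force: 1.5
```

```bash
python3 -c "
from h import *
go(.466,-.357,.043)"
```

```text
t 4.62 pos [ 0.4663 -0.3577  0.046 ] rot [180.    0.   79.7] move dx 0.7 dy -0.4 dz 3.0 roll 0.2 grip 0.05721708787472385 1.511143259704113
```

>>> {"method": "send_rows", "body": {"rows": [{"dx": 0, "dy": 0, "dz": 0, "roll": 0, "jaw": 1}, {"dx": 0, "dy": 0, "dz": 0, "roll": 0, "jaw": 1}, {"dx": 0, "dy": 0, "dz": -10, "roll": 0, "jaw": 1}, {"dx": 0, "dy": 0, "dz": -20, "roll": 0, "jaw": 1}, {"dx": 0, "dy": 0, "dz": -25, "roll": 0, "jaw": 1}, {"dx": 0, "dy": 0, "dz": -25, "roll": 0, "jaw": 1}, {"dx": 0, "dy": 0, "dz": -20, "roll": 0, "jaw": 1}, {"dx": 0, "dy": 0, "dz": -10, "roll": 0, "jaw": 1}, {"dx": 0, "dy": 0, "dz": 0, "roll": 0, "jaw": 1}]}}

```text
time_s: 5.37
ee_pos: [0.4668, -0.358, 0.1578]
eef_rot: [3.139, 0.002, 1.391]
force: [0.3, -1.1, -3.1]
grip_width: 0.0558
grip_force: 20.0
```

```bash
python3 -c "
from h import *
go(.5763,.0710,.156)"
```

```text
t 5.37 pos [ 0.4668 -0.358   0.1578] rot [1.798e+02 1.000e-01 7.970e+01] move dx 441.7 dy 30.8 dz 1.8 roll 0.2 grip 0.055792142443837046 19.998604953289032
```

>>> {"method": "send_rows", "body": {"rows": [{"dx": 20, "dy": 1, "dz": 0, "roll": 0.2, "jaw": 1}, {"dx": 30, "dy": 2, "dz": 0, "roll": 0, "jaw": 1}, {"dx": 38, "dy": 3, "dz": 0, "roll": 0, "jaw": 1}, {"dx": 38, "dy": 3, "dz": 0, "roll": 0, "jaw": 1}, {"dx": 38, "dy": 3, "dz": 0, "roll": 0, "jaw": 1}, {"dx": 38, "dy": 3, "dz": 0, "roll": 0, "jaw": 1}, {"dx": 38, "dy": 3, "dz": 0, "roll": 0, "jaw": 1}, {"dx": 38, "dy": 3, "dz": 0, "roll": 0, "jaw": 1}, {"dx": 38, "dy": 3, "dz": 0, "roll": 0, "jaw": 1}, {"dx": 38, "dy": 3, "dz": 0, "roll": 0, "jaw": 1}, {"dx": 38, "dy": 2, "dz": 0, "roll": 0, "jaw": 1}, {"dx": 30, "dy": 1, "dz": 0, "roll": 0, "jaw": 1}]}}

```text
time_s: 6.37
ee_pos: [0.5724, 0.0545, 0.1538]
eef_rot: [-3.139, 0.0, 1.388]
force: [0.5, -1.1, -3.0]
grip_width: 0.0555
grip_force: 20.0
```

>>> {"method": "send_rows", "body": {"rows": [{"dx": 19, "dy": 1, "dz": 0, "roll": 0, "jaw": 1}, {"dx": 9, "dy": 0, "dz": 0, "roll": 0, "jaw": 1}, {"dx": 0, "dy": 0, "dz": 0, "roll": 0, "jaw": 1}, {"dx": 0, "dy": 0, "dz": 0, "roll": 0, "jaw": 1}]}}

```text
time_s: 6.7
ee_pos: [0.5784, 0.0786, 0.1545]
eef_rot: [-3.14, 0.001, 1.387]
force: [1.1, -0.4, -2.9]
grip_width: 0.0556
grip_force: 20.0
```

Run:
```python
from h import *
go(.5763,.071,.052)
for n in("wrist","top"):
    c=cam(n); W=wcloud(c) if n=="wrist" else cloud(c); save(c,f"pics/{n}2.png")
    print(n); circ(W,.576,.071,.04,.18,.23,"shaker"); 
    for x,y in [(.6052,.2285),(.5912,.149),(.5126,.246),(.4979,.1672)]: circ(W,x,y,.035,.09,.115,"s")
    circ(W,.4829,.0885,.04,.0095,.018,"ringB")
```

```text
t 6.7 pos [0.5784 0.0786 0.1545] rot [-179.9    0.    79.5] move dx -7.8 dy -0.7 dz 102.5 roll -0.0 grip 0.05560373455386502 19.998579919338226
wrist
shaker 10395 [0.579  0.0873] 0.0364 zmed 0.2069
s 3181 [0.6039 0.2298] 0.0267 zmed 0.1044
s 3861 [0.5896 0.1505] 0.0266 zmed 0.1045
s 3117 [0.5122 0.2472] 0.0273 zmed 0.1044
s 3364 [0.4971 0.1691] 0.0267 zmed 0.1044
ringB 1009 [0.4805 0.0913] 0.0373 zmed 0.0122
top
shaker few 0
s 14 [0.606  0.2525] 0.0122 zmed 0.1051
s few 0
s 211 [0.513  0.2521] 0.0252 zmed 0.1048
s few 0
ringB 68 [0.4879 0.0621] 0.0253 zmed 0.0122
```

View pics/wrist2.png

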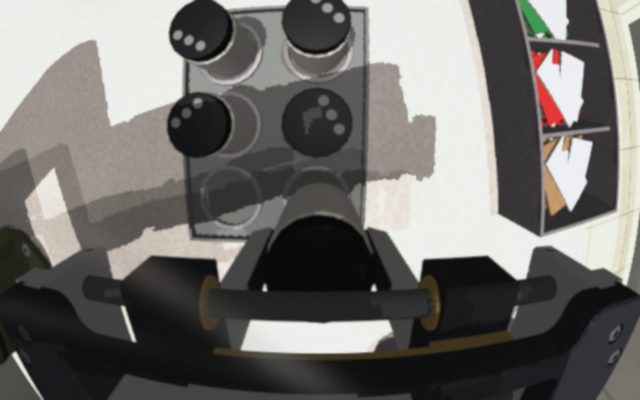

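Wrist view: the held shaker is at (320,260), just past ring A, with ring B at (232,197) and the four shakers undisturbed. Refine with the cap top and the wrist lattice.

```bash
cat >> h.py <<'E'
def rings(S):
    L=np.array([[.0475,.08],[.0475,0],[-.0475,.08],[-.0475,0]]);A=L-L.mean(0);B=S-S.mean(0);U,s,Vt=np.linalg.svd(A.T@B);R=(U@Vt).T
    return (np.array([[.0475,-.08],[-.0475,-.08]])-L.mean(0))@R.T+S.mean(0)
E
python3 - <<'E'
from h import *
print(rings(np.array([[.6039,.2298],[.5896,.1505],[.5122,.2472],[.4971,.1691]])))
c=cam("wrist"); W=wcloud(c); k=np.hypot(W[...,0]-.578,W[...,1]-.08)<.045
h=np.histogram(W[k][:,2],np.arange(.19,.225,.002)); print(h)
circ(W,.578,.08,.034,.2055,.215,"cap"); 
w=W[k&(W[...,2]>.2055)&(W[...,2]<.212)]; print(np.percentile(w[:,:2],[1,99],axis=0).round(4))
go(.5757,.0710,.052)
E
```

```text
[[0.57474349 0.07235031]
 [0.48144441 0.09024677]]
(array([ 113,  204,  207,  207,  238,  235,  276,  332, 4729, 1797,  152,
        147,  148,  148,  150,  138,  152]), array([0.19 , 0.192, 0.194, 0.196, 0.198, 0.2  , 0.202, 0.204, 0.206,
       0.208, 0.21 , 0.212, 0.214, 0.216, 0.218, 0.22 , 0.222, 0.224]))
cap 6787 [0.5793 0.0862] 0.0333 zmed 0.2077
[[0.5467 0.0696]
 [0.6134 0.1043]]
t 6.85 pos [0.5787 0.0778 0.1553] rot [-180.     0.    79.4] move dx -7.3 dy -1.7 dz 103.3 roll -0.1 grip 0.055774171777298064 19.99851107597351
```

>>> {"method": "send_rows", "body": {"rows": [{"dx": -6.8, "dy": -1.7, "dz": 0, "roll": 0, "jaw": 1}, {"dx": 0, "dy": 0, "dz": 15, "roll": 0, "jaw": 1}, {"dx": 0, "dy": 0, "dz": 20, "roll": 0, "jaw": 1}, {"dx": 0, "dy": 0, "dz": 20, "roll": 0, "jaw": 1}, {"dx": 0, "dy": 0, "dz": 20, "roll": 0, "jaw": 1}, {"dx": 0, "dy": 0, "dz": 10, "roll": 0, "jaw": 1}, {"dx": 0, "dy": 0, "dz": 0, "roll": 0, "jaw": 1}, {"dx": 0, "dy": 0, "dz": 0, "roll": 0, "jaw": 1}]}}

```text
time_s: 7.52
ee_pos: [0.576, 0.0723, 0.0709]
eef_rot: [3.142, 0.0, 1.386]
force: [0.5, 0.3, -2.2]
grip_width: 0.0555
grip_force: 20.0
```

Run:
```python
from h import *
go(.5757,.0710,.052)
for i in range(2): print(get_obs()["ee_pos"]); c=cam("wrist")
W=wcloud(c); save(c,"pics/w3.png")
circ(W,.4815,.09,.04,.0095,.018,"ringB"); circ(W,.4971,.1691,.035,.09,.115,"s");circ(W,.5896,.1505,.035,.09,.115,"s")
```

```text
t 7.52 pos [0.576  0.0723 0.0709] rot [180.    0.   79.4] move dx -1.3 dy -0.1 dz 18.9 roll -0.1 grip 0.05554711903851407 19.998629987239838
[0.57604071 0.07227269 0.07092777]
[0.57646969 0.07245824 0.07163819]
ringB 1619 [0.4803 0.0915] 0.0373 zmed 0.0122
s 6709 [0.497  0.1693] 0.0269 zmed 0.1044
s 9197 [0.5896 0.1505] 0.0267 zmed 0.1045
```

View pics/w3.png

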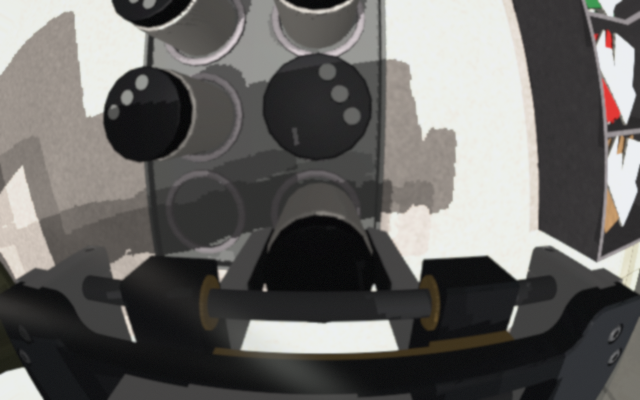

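The shaker sits over ring A (visible around (315,190)), with the neighbours clear. Lowering.

>>> {"method": "send_rows", "body": {"rows": [{"dx": -1, "dy": 0, "dz": 5, "roll": 0, "jaw": 1}, {"dx": 0, "dy": 0, "dz": 4, "roll": 0, "jaw": 1}, {"dx": 0, "dy": 0, "dz": 3, "roll": 0, "jaw": 1}, {"dx": 0, "dy": 0, "dz": 2, "roll": 0, "jaw": 1}, {"dx": 0, "dy": 0, "dz": 2, "roll": 0, "jaw": 1}, {"dx": 0, "dy": 0, "dz": 1, "roll": 0, "jaw": 1}, {"dx": 0, "dy": 0, "dz": 0, "roll": 0, "jaw": 1}]}}

```text
time_s: 8.2
ee_pos: [0.5757, 0.0718, 0.0532]
eef_rot: [-3.141, 0.0, 1.387]
force: [0.3, -0.8, -2.7]
grip_width: 0.0554
grip_force: 20.0
```

>>> {"method": "send_rows", "body": {"rows": [{"dx": 0, "dy": 0, "dz": 1, "roll": 0, "jaw": 1}, {"dx": 0, "dy": 0, "dz": 0.5, "roll": 0, "jaw": 1}, {"dx": 0, "dy": 0, "dz": 0, "roll": 0, "jaw": 1}, {"dx": 0, "dy": 0, "dz": 0, "roll": 0, "jaw": 1}]}}

```text
time_s: 8.53
ee_pos: [0.5758, 0.0718, 0.052]
eef_rot: [3.142, -0.0, 1.387]
force: [0.1, 0.4, -3.4]
grip_width: 0.056
grip_force: 20.0
```

>>> {"method": "send_rows", "body": {"rows": [{"dx": 0, "dy": 0, "dz": 1, "roll": 0, "jaw": 1}, {"dx": 0, "dy": 0, "dz": 0, "roll": 0, "jaw": 1}, {"dx": 0, "dy": 0, "dz": 0, "roll": 0, "jaw": 1}]}}

```text
time_s: 8.78
ee_pos: [0.5759, 0.0719, 0.0519]
eef_rot: [3.141, -0.0, 1.387]
force: [-6.3, 1.0, 7.7]
grip_width: 0.0559
grip_force: 20.0
```

>>> {"method": "send_rows", "body": {"rows": [{"dx": 0, "dy": 0, "dz": 0, "roll": 0, "jaw": -1}, {"dx": 0, "dy": 0, "dz": 0, "roll": 0, "jaw": -1}, {"dx": 0, "dy": 0, "dz": 0, "roll": 0, "jaw": -1}, {"dx": 0, "dy": 0, "dz": 0, "roll": 0, "jaw": -1}, {"dx": 0, "dy": 0, "dz": 0, "roll": 0, "jaw": -1}, {"dx": 0, "dy": 0, "dz": 0, "roll": 0, "jaw": -1}, {"dx": 0, "dy": 0, "dz": -20, "roll": 0, "jaw": -1}, {"dx": 0, "dy": 0, "dz": -30, "roll": 0, "jaw": -1}, {"dx": 0, "dy": 0, "dz": -30, "roll": 0, "jaw": -1}, {"dx": 0, "dy": 0, "dz": -20, "roll": 0, "jaw": -1}, {"dx": 0, "dy": 0, "dz": 0, "roll": 0, "jaw": -1}]}}

```text
time_s: 9.7
ee_pos: [0.5775, 0.0719, 0.1556]
eef_rot: [3.135, -0.002, 1.387]
force: [1.0, -0.2, 1.0]
grip_width: 0.0942
grip_force: 0.0
```

Run:
```python
from h import *
c=cam("wrist"); W=wcloud(c)
circ(W,.576,.072,.037,.095,.115,"shaker new")
S=[(.6039,.2298),(.5896,.1505),(.5122,.2472),(.4971,.1691)]
for x,y in S: circ(W,x,y,.035,.095,.115,"s")
circ(W,.4815,.09,.04,.0095,.018,"ringB")
go(.477,-.191,.15)
```

```text
shaker new 3454 [0.5758 0.0733] 0.0268 zmed 0.1045
s 2645 [0.6043 0.2296] 0.0267 zmed 0.1045
s 3806 [0.5897 0.1502] 0.0267 zmed 0.1045
s 2727 [0.5119 0.247 ] 0.0268 zmed 0.1044
s 3278 [0.4967 0.1692] 0.027 zmed 0.1044
ringB 998 [0.4805 0.0914] 0.0373 zmed 0.0122
t 9.75 pos [0.5766 0.0719 0.153 ] rot [ 1.798e+02 -1.000e-01  7.950e+01] move dx -276.7 dy -49.9 dz 3.0 roll -0.0 grip 0.0941330791771478 0.0
```

Shaker seated (cap height matches the others). Now the jar.

>>> {"method": "send_rows", "body": {"rows": [{"dx": -30.7, "dy": -5.5, "dz": 0, "roll": 0, "jaw": -1}, {"dx": -30.7, "dy": -5.5, "dz": 0, "roll": 0, "jaw": -1}, {"dx": -30.7, "dy": -5.5, "dz": 0, "roll": 0, "jaw": -1}, {"dx": -30.7, "dy": -5.5, "dz": 0, "roll": 0, "jaw": -1}, {"dx": -30.7, "dy": -5.5, "dz": 0, "roll": 0, "jaw": -1}, {"dx": -30.7, "dy": -5.5, "dz": 0, "roll": 0, "jaw": -1}, {"dx": -30.7, "dy": -5.5, "dz": 0, "roll": 0, "jaw": -1}, {"dx": -30.7, "dy": -5.5, "dz": 0, "roll": 0, "jaw": -1}, {"dx": -30.7, "dy": -5.5, "dz": 0, "roll": 0, "jaw": -1}, {"dx": 0, "dy": 0, "dz": 20, "roll": 0, "jaw": -1}, {"dx": 0, "dy": 0, "dz": 20, "roll": 0, "jaw": -1}, {"dx": 0, "dy": 0, "dz": 0, "roll": 0, "jaw": -1}]}}

```text
time_s: 10.75
ee_pos: [0.4744, -0.1903, 0.1067]
eef_rot: [-3.135, -0.002, 1.386]
force: [0.2, 0.1, 0.4]
grip_width: 0.0935
grip_force: 0.0
```

Run:
```python
from h import *
c=cam("wrist"); W=wcloud(c)
circ(W,.477,-.191,.034,.075,.09,"jar"); circ(W,.638,-.166,.03,.06,.08,"lid"); circ(W,.638,-.166,.037,.044,.06,"collar"); circ(W,.638,-.166,.02,.085,.11,"knob")
go(.4765,-.1913,.043)
```

```text
jar 1457 [ 0.476  -0.1895] 0.0282 zmed 0.0802
lid 2342 [ 0.637 -0.165] 0.027 zmed 0.0704
collar 1166 [ 0.6349 -0.1668] 0.0311 zmed 0.0543
knob 506 [ 0.6373 -0.1653] 0.0094 zmed 0.0958
t 10.8 pos [ 0.4753 -0.1903  0.1087] rot [-1.797e+02 -1.000e-01  7.940e+01] move dx -0.7 dy 1.4 dz 65.7 roll -0.1 grip 0.09385056751874919 0.0
```

>>> {"method": "send_rows", "body": {"rows": [{"dx": 0, "dy": 1, "dz": 15, "roll": 0, "jaw": -1}, {"dx": 0, "dy": 0, "dz": 20, "roll": 0, "jaw": -1}, {"dx": 0, "dy": 0, "dz": 20, "roll": 0, "jaw": -1}, {"dx": 0, "dy": 0, "dz": 9, "roll": 0, "jaw": -1}, {"dx": 0, "dy": 0, "dz": 0, "roll": 0, "jaw": 1}, {"dx": 0, "dy": 0, "dz": 0, "roll": 0, "jaw": 1}, {"dx": 0, "dy": 0, "dz": 0, "roll": 0, "jaw": 1}, {"dx": 0, "dy": 0, "dz": 0, "roll": 0, "jaw": 1}, {"dx": 0, "dy": 0, "dz": 0, "roll": 0, "jaw": 1}, {"dx": 0, "dy": 0, "dz": 0, "roll": 0, "jaw": 1}, {"dx": 0, "dy": 0, "dz": 0, "roll": 0, "jaw": 1}, {"dx": 0, "dy": 0, "dz": 0, "roll": 0, "jaw": 1}], "force": 20}}

```text
time_s: 11.8
ee_pos: [0.4777, -0.191, 0.0475]
eef_rot: [3.141, 0.0, 1.387]
force: [-2.3, 0.7, 6.4]
grip_width: 0.056
grip_force: 20.0
```

>>> {"method": "send_rows", "body": {"rows": [{"dx": 0, "dy": 0, "dz": 0, "roll": 0, "jaw": 1}, {"dx": 0, "dy": 0, "dz": -15, "roll": 0, "jaw": 1}, {"dx": 0, "dy": 0, "dz": -25, "roll": 0, "jaw": 1}, {"dx": 0, "dy": 0, "dz": -25, "roll": 0, "jaw": 1}, {"dx": 0, "dy": 0, "dz": -15, "roll": 0, "jaw": 1}, {"dx": 0, "dy": 0, "dz": 0, "roll": 0, "jaw": 1}]}}

```text
time_s: 12.3
ee_pos: [0.4788, -0.1915, 0.1299]
eef_rot: [3.137, 0.001, 1.387]
force: [0.2, 0.1, -0.9]
grip_width: 0.056
grip_force: 20.0
```

```bash
python3 -c "
from h import *
go(.482,.0895,.126)"
```

```text
t 12.3 pos [ 0.4788 -0.1915  0.1299] rot [1.797e+02 1.000e-01 7.950e+01] move dx 276.9 dy -48.2 dz 3.9 roll -0.0 grip 0.056043249004055266 19.99757219105959
```

>>> {"method": "send_rows", "body": {"rows": [{"dx": 15, "dy": -3, "dz": 0, "roll": 0, "jaw": 1}, {"dx": 30, "dy": -5, "dz": 0, "roll": 0, "jaw": 1}, {"dx": 35, "dy": -6, "dz": 0, "roll": 0, "jaw": 1}, {"dx": 35, "dy": -6, "dz": 0, "roll": 0, "jaw": 1}, {"dx": 35, "dy": -6, "dz": 0, "roll": 0, "jaw": 1}, {"dx": 35, "dy": -6, "dz": 0, "roll": 0, "jaw": 1}, {"dx": 35, "dy": -6, "dz": 0, "roll": 0, "jaw": 1}, {"dx": 30, "dy": -5, "dz": 0, "roll": 0, "jaw": 1}, {"dx": 18, "dy": -4, "dz": 0, "roll": 0, "jaw": 1}, {"dx": 9, "dy": -1.2, "dz": 0, "roll": 0, "jaw": 1}, {"dx": 0, "dy": 0, "dz": 0, "roll": 0, "jaw": 1}, {"dx": 0, "dy": 0, "dz": 0, "roll": 0, "jaw": 1}]}}

```text
time_s: 13.3
ee_pos: [0.4806, 0.0897, 0.1263]
eef_rot: [-3.141, 0.001, 1.387]
force: [0.1, 0.5, -2.0]
grip_width: 0.056
grip_force: 20.0
```

Run:
```python
from h import *
go(.4818,.0895,.070)
c=cam("wrist"); W=wcloud(c)
S=[(.6039,.2298),(.5896,.1505),(.5122,.2472),(.4971,.1691),(.5758,.0733)]
for x,y in S: circ(W,x,y,.035,.095,.115,"s")
b=get_obs()["ee_pos"][2]-.0475+.08; circ(W,.482,.09,.04,b-.006,b+.006,"jar")
w=W[(np.hypot(W[...,0]-.482,W[...,1]-.09)<.045)&(W[...,2]>b-.02)&(W[...,2]<b+.02)]; print(b,np.histogram(w[:,2],12))
```

```text
t 13.3 pos [0.4806 0.0897 0.1263] rot [-180.     0.    79.5] move dx 0.1 dy 1.2 dz 56.3 roll -0.0 grip 0.05600459170554885 19.99755570665002
s 2511 [0.6036 0.23  ] 0.0271 zmed 0.1044
s 4068 [0.5891 0.1504] 0.0267 zmed 0.1045
s 2095 [0.5103 0.242 ] 0.026 zmed 0.1044
s 4982 [0.4968 0.1695] 0.0267 zmed 0.1045
s 3608 [0.5751 0.0731] 0.0269 zmed 0.1045
jar 2712 [0.4835 0.0983] 0.039 zmed 0.1589
0.15891434917784739 (array([ 433,  483,  510,  479,  440, 1013, 1234,  193,  207,  212,  241,
        251]), array([0.13892498, 0.1422529 , 0.14558082, 0.14890874, 0.15223667,
       0.15556459, 0.15889251, 0.16222043, 0.16554835, 0.16887627,
       0.17220419, 0.17553212, 0.17886004]))
```

>>> {"method": "send_rows", "body": {"rows": [{"dx": 0, "dy": 1, "dz": 15, "roll": 0, "jaw": 1}, {"dx": 0, "dy": 0, "dz": 20, "roll": 0, "jaw": 1}, {"dx": 0, "dy": 0, "dz": 15, "roll": 0, "jaw": 1}, {"dx": 0, "dy": 0, "dz": 8, "roll": 0, "jaw": 1}, {"dx": 0, "dy": 0, "dz": 4, "roll": 0, "jaw": 1}, {"dx": 0, "dy": 0, "dz": 3, "roll": 0, "jaw": 1}, {"dx": 0, "dy": 0, "dz": 3, "roll": 0, "jaw": 1}, {"dx": 0, "dy": 0, "dz": 2, "roll": 0, "jaw": 1}, {"dx": 0, "dy": 0, "dz": 1, "roll": 0, "jaw": 1}, {"dx": 0, "dy": 0, "dz": 0, "roll": 0, "jaw": 1}, {"dx": 0, "dy": 0, "dz": 0, "roll": 0, "jaw": 1}]}}

```text
time_s: 14.27
ee_pos: [0.4819, 0.09, 0.0562]
eef_rot: [3.141, -0.0, 1.387]
force: [0.7, 0.4, -2.3]
grip_width: 0.0561
grip_force: 20.0
```

>>> {"method": "send_rows", "body": {"rows": [{"dx": 0, "dy": 0, "dz": 1, "roll": 0, "jaw": 1}, {"dx": 0, "dy": 0, "dz": 1, "roll": 0, "jaw": 1}, {"dx": 0, "dy": 0, "dz": 0.5, "roll": 0, "jaw": 1}, {"dx": 0, "dy": 0, "dz": 0, "roll": 0, "jaw": 1}, {"dx": 0, "dy": 0, "dz": 0, "roll": 0, "jaw": 1}]}}

```text
time_s: 14.68
ee_pos: [0.4818, 0.09, 0.0535]
eef_rot: [3.142, -0.0, 1.387]
force: [-0.3, -0.3, -0.4]
grip_width: 0.0556
grip_force: 20.0
```

>>> {"method": "send_rows", "body": {"rows": [{"dx": 0, "dy": 0, "dz": 0.5, "roll": 0, "jaw": 1}, {"dx": 0, "dy": 0, "dz": 0, "roll": 0, "jaw": -1}, {"dx": 0, "dy": 0, "dz": 0, "roll": 0, "jaw": -1}, {"dx": 0, "dy": 0, "dz": 0, "roll": 0, "jaw": -1}, {"dx": 0, "dy": 0, "dz": 0, "roll": 0, "jaw": -1}, {"dx": 0, "dy": 0, "dz": 0, "roll": 0, "jaw": -1}, {"dx": 0, "dy": 0, "dz": 0, "roll": 0, "jaw": -1}, {"dx": 0, "dy": 0, "dz": -20, "roll": 0, "jaw": -1}, {"dx": 0, "dy": 0, "dz": -35, "roll": 0, "jaw": -1}, {"dx": 0, "dy": 0, "dz": -35, "roll": 0, "jaw": -1}, {"dx": 0, "dy": 0, "dz": -10, "roll": 0, "jaw": -1}, {"dx": 0, "dy": 0, "dz": 0, "roll": 0, "jaw": -1}]}}

```text
time_s: 15.68
ee_pos: [0.483, 0.0902, 0.1556]
eef_rot: [3.137, -0.001, 1.387]
force: [-0.2, -0.5, -0.5]
grip_width: 0.0943
grip_force: 0.0
```

Run:
```python
from h import *
c=cam("wrist"); W=wcloud(c)
S=[(.6039,.2298),(.5896,.1505),(.5122,.2472),(.4971,.1691),(.5758,.0733)]
for x,y in S: circ(W,x,y,.035,.095,.115,"s")
circ(W,.482,.09,.035,.08,.095,"jar")
go(.6375,-.1655,.16)
```

```text
s 2768 [0.6034 0.23  ] 0.027 zmed 0.1044
s 3278 [0.5893 0.1503] 0.027 zmed 0.1045
s 2692 [0.5116 0.2468] 0.0267 zmed 0.1045
s 3796 [0.4966 0.1692] 0.0266 zmed 0.1045
s 2776 [0.5753 0.0731] 0.0269 zmed 0.1045
jar 1061 [0.4814 0.0914] 0.0283 zmed 0.0861
t 15.73 pos [0.4821 0.09   0.1533] rot [179.9  -0.   79.5] move dx -222.8 dy 199.5 dz -6.7 roll -0.0 grip 0.09397423922144366 0.0
```

>>> {"method": "send_rows", "body": {"rows": [{"dx": -22.3, "dy": 20, "dz": 0, "roll": 0, "jaw": -1}, {"dx": -22.3, "dy": 20, "dz": 0, "roll": 0, "jaw": -1}, {"dx": -22.3, "dy": 20, "dz": 0, "roll": 0, "jaw": -1}, {"dx": -22.3, "dy": 20, "dz": 0, "roll": 0, "jaw": -1}, {"dx": -22.3, "dy": 20, "dz": 0, "roll": 0, "jaw": -1}, {"dx": -22.3, "dy": 20, "dz": 0, "roll": 0, "jaw": -1}, {"dx": -22.3, "dy": 20, "dz": 0, "roll": 0, "jaw": -1}, {"dx": -22.3, "dy": 20, "dz": 0, "roll": 0, "jaw": -1}, {"dx": -22.3, "dy": 20, "dz": 0, "roll": 0, "jaw": -1}, {"dx": -22.3, "dy": 20, "dz": 0, "roll": 0, "jaw": -1}, {"dx": 0, "dy": 0, "dz": 20, "roll": 0, "jaw": -1}, {"dx": 0, "dy": 0, "dz": 0, "roll": 0, "jaw": -1}]}}

```text
time_s: 16.73
ee_pos: [0.6359, -0.1665, 0.1266]
eef_rot: [-3.134, -0.001, 1.385]
force: [0.7, 0.4, -1.3]
grip_width: 0.094
grip_force: 0.0
```

Run:
```python
from h import *
c=cam("wrist"); W=wcloud(c); save(c,"pics/w4.png")
circ(W,.6375,-.166,.03,.063,.08,"lid"); circ(W,.6375,-.166,.034,.048,.06,"collar"); circ(W,.6375,-.166,.02,.085,.11,"knob")
go(.6375,-.1655,.029)
```

```text
lid 2792 [ 0.6377 -0.1652] 0.0268 zmed 0.0705
collar 661 [ 0.6361 -0.1663] 0.0315 zmed 0.0545
knob 524 [ 0.6381 -0.1647] 0.0092 zmed 0.0962
t 16.78 pos [ 0.636  -0.1656  0.1286] rot [-1.796e+02 -1.000e-01  7.940e+01] move dx 0.3 dy 1.4 dz 99.6 roll -0.1 grip 0.09421646367541794 0.0
```

View pics/w4.png

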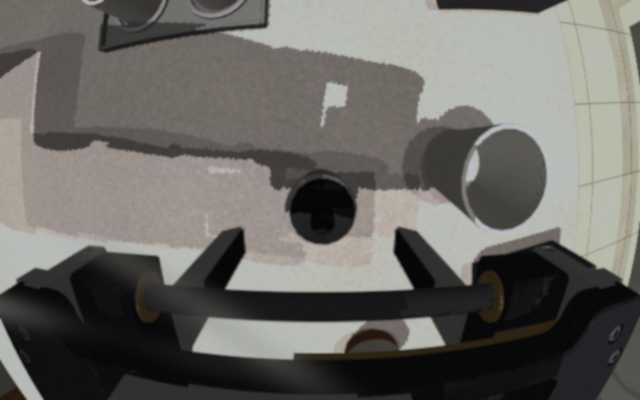

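Lids are centred between the open fingers at (320,208), and the cup at (505,177) is clear. Descending to the collar.

>>> {"method": "send_rows", "body": {"rows": [{"dx": 0, "dy": 1.5, "dz": 20, "roll": 0, "jaw": -1}, {"dx": 0, "dy": 0, "dz": 20, "roll": 0, "jaw": -1}, {"dx": 0, "dy": 0, "dz": 20, "roll": 0, "jaw": -1}, {"dx": 0, "dy": 0, "dz": 20, "roll": 0, "jaw": -1}, {"dx": 0, "dy": 0, "dz": 15, "roll": 0, "jaw": -1}, {"dx": 0, "dy": 0, "dz": 0, "roll": 0, "jaw": -1}, {"dx": 0, "dy": 0, "dz": 0, "roll": 0, "jaw": -1}]}}

```text
time_s: 17.37
ee_pos: [0.6387, -0.1652, 0.0378]
eef_rot: [-3.14, -0.0, 1.388]
force: [0.2, -0.8, 0.8]
grip_width: 0.0942
grip_force: 0.0
```

```bash
python3 -c "
from h import *
go(.6378,-.1655,.028)"
```

```text
t 17.37 pos [ 0.6387 -0.1652  0.0378] rot [-179.9   -0.    79.5] move dx -0.4 dy -0.9 dz 9.8 roll 0.0 grip 0.09418767709860204 0.0
```

>>> {"method": "send_rows", "body": {"rows": [{"dx": 0, "dy": -0.6, "dz": 9.5, "roll": 0, "jaw": -1}, {"dx": 0, "dy": 0, "dz": 0, "roll": 0, "jaw": -1}, {"dx": 0, "dy": 0, "dz": 0, "roll": 0, "jaw": 0}, {"dx": 0, "dy": 0, "dz": 0, "roll": 0, "jaw": 1}, {"dx": 0, "dy": 0, "dz": 0, "roll": 0, "jaw": 1}, {"dx": 0, "dy": 0, "dz": 0, "roll": 0, "jaw": 1}, {"dx": 0, "dy": 0, "dz": 0, "roll": 0, "jaw": 1}, {"dx": 0, "dy": 0, "dz": 0, "roll": 0, "jaw": 1}, {"dx": 0, "dy": 0, "dz": 0, "roll": 0, "jaw": 1}, {"dx": 0, "dy": 0, "dz": 0, "roll": 0, "jaw": 1}], "force": 20}}

```text
time_s: 18.2
ee_pos: [0.6385, -0.166, 0.0287]
eef_rot: [-3.141, 0.0, 1.387]
force: [-1.1, 1.2, 4.3]
grip_width: 0.0615
grip_force: 20.0
```

Run:
```python
from h import *
go(.6378,-.1655,.028); print(get_obs()["force"])
c=cam("wrist"); W=wcloud(c)
circ(W,.6375,-.166,.03,.063,.08,"lid");  circ(W,.6375,-.166,.02,.085,.11,"knob")
```

```text
t 18.2 pos [ 0.6385 -0.166   0.0287] rot [-180.     0.    79.5] move dx 0.3 dy -0.8 dz 0.7 roll -0.0 grip 0.06154256400582156 20.00057727098465
[-1.14965789  1.15772263  4.28605122]
lid 5745 [ 0.6367 -0.1656] 0.0292 zmed 0.0705
knob 870 [ 0.6399 -0.163 ] 0.0087 zmed 0.0953
```

>>> {"method": "send_rows", "body": {"rows": [{"dx": 0, "dy": 0, "dz": -5, "roll": 0, "jaw": 1}, {"dx": 0, "dy": 0, "dz": -8, "roll": 0, "jaw": 1}, {"dx": 0, "dy": 0, "dz": -12, "roll": 0, "jaw": 1}, {"dx": 0, "dy": 0, "dz": -15, "roll": 0, "jaw": 1}, {"dx": 0, "dy": 0, "dz": -18, "roll": 0, "jaw": 1}, {"dx": 0, "dy": 0, "dz": -18, "roll": 0, "jaw": 1}, {"dx": 0, "dy": 0, "dz": -18, "roll": 0, "jaw": 1}, {"dx": 0, "dy": 0, "dz": -15, "roll": 0, "jaw": 1}, {"dx": 0, "dy": 0, "dz": -8, "roll": 0, "jaw": 1}, {"dx": 0, "dy": 0, "dz": -4, "roll": 0, "jaw": 1}, {"dx": 0, "dy": 0, "dz": 0, "roll": 0, "jaw": 1}]}}

```text
time_s: 19.17
ee_pos: [0.6388, -0.166, 0.1504]
eef_rot: [3.14, 0.0, 1.387]
force: [-0.6, 0.1, -1.8]
grip_width: 0.0613
grip_force: 20.0
```

Run:
```python
from h import *
go(.4818,.0905,.150); print(get_obs()["force"])
c=cam("wrist"); W=wcloud(c); z=get_obs()["ee_pos"][2]
circ(W,.6375,-.166,.03,z+.034,z+.052,"lid");  circ(W,.6375,-.166,.02,z+.056,z+.08,"knob")
```

```text
t 19.17 pos [ 0.6388 -0.166   0.1504] rot [179.9   0.   79.5] move dx 223.5 dy -201.2 dz 0.4 roll -0.0 grip 0.0612932436898661 19.99957412481308
[-0.56188584  0.05346947 -1.77036126]
lid 5828 [ 0.6368 -0.1653] 0.0293 zmed 0.1922
knob 932 [ 0.6401 -0.1632] 0.0087 zmed 0.2166
```

Both lids are carried (same height offset, 1.8 N). Moving to the jar gently.

>>> {"method": "send_rows", "body": {"rows": [{"dx": 5, "dy": -4, "dz": 0, "roll": 0, "jaw": 1}, {"dx": 10, "dy": -9, "dz": 0, "roll": 0, "jaw": 1}, {"dx": 15, "dy": -14, "dz": 0, "roll": 0, "jaw": 1}, {"dx": 20, "dy": -18, "dz": 0, "roll": 0, "jaw": 1}, {"dx": 21, "dy": -19, "dz": 0, "roll": 0, "jaw": 1}, {"dx": 21, "dy": -19, "dz": 0, "roll": 0, "jaw": 1}, {"dx": 21, "dy": -19, "dz": 0, "roll": 0, "jaw": 1}, {"dx": 21, "dy": -19, "dz": 0, "roll": 0, "jaw": 1}, {"dx": 21, "dy": -19, "dz": 0, "roll": 0, "jaw": 1}, {"dx": 21, "dy": -19, "dz": 0, "roll": 0, "jaw": 1}, {"dx": 20, "dy": -18, "dz": 0, "roll": 0, "jaw": 1}, {"dx": 14, "dy": -12, "dz": 0, "roll": 0, "jaw": 1}]}}

```text
time_s: 20.22
ee_pos: [0.4892, 0.0769, 0.1487]
eef_rot: [-3.14, 0.0, 1.388]
force: [0.2, -0.3, -2.1]
grip_width: 0.0616
grip_force: 20.0
```

>>> {"method": "send_rows", "body": {"rows": [{"dx": 9, "dy": -8, "dz": 0, "roll": 0, "jaw": 1}, {"dx": 4, "dy": -4, "dz": 0, "roll": 0, "jaw": 1}, {"dx": 0, "dy": 0, "dz": 0, "roll": 0, "jaw": 1}, {"dx": 0, "dy": 0, "dz": 0, "roll": 0, "jaw": 1}, {"dx": 0, "dy": 0, "dz": 0, "roll": 0, "jaw": 1}]}}

```text
time_s: 20.63
ee_pos: [0.482, 0.0893, 0.1493]
eef_rot: [-3.141, 0.0, 1.386]
force: [0.3, 0.4, -2.0]
grip_width: 0.0614
grip_force: 20.0
```

Run:
```python
from h import *
go(.4818,.0902,.0747); print(get_obs()["force"])
c=cam("wrist"); W=wcloud(c); z=get_obs()["ee_pos"][2]; save(c,"pics/w5.png")
circ(W,.482,.09,.03,z+.034,z+.052,"lid");  circ(W,.482,.09,.02,z+.056,z+.08,"knob")
S=[(.6039,.2298),(.5896,.1505),(.5122,.2472),(.4971,.1691),(.5758,.0733)]
for x,y in S: circ(W,x,y,.035,.095,.115,"s")
k=(np.hypot(W[...,0]-.4815,W[...,1]-.09)<.036)&(W[...,2]>.08)&(W[...,2]<.092); print(W[k].mean(0) if k.any() else 'jar hidden',k.sum())
```

```text
t 20.63 pos [0.482  0.0893 0.1493] rot [-180.     0.    79.4] move dx 0.8 dy -0.4 dz 74.6 roll -0.1 grip 0.06143962516469571 19.999572336673737
[ 0.28252749  0.38311404 -1.99608367]
lid 5767 [0.4833 0.0903] 0.0265 zmed 0.1912
knob 882 [0.4835 0.0924] 0.0087 zmed 0.2158
s 2694 [0.6036 0.23  ] 0.0268 zmed 0.1044
s 3444 [0.5893 0.1503] 0.0268 zmed 0.1045
s 2554 [0.5114 0.2464] 0.0265 zmed 0.1044
s 4015 [0.4967 0.1693] 0.0266 zmed 0.1045
s 3125 [0.5753 0.0733] 0.0267 zmed 0.1045
[0.48511192 0.10931496 0.08588991] 491
```

View pics/w5.png

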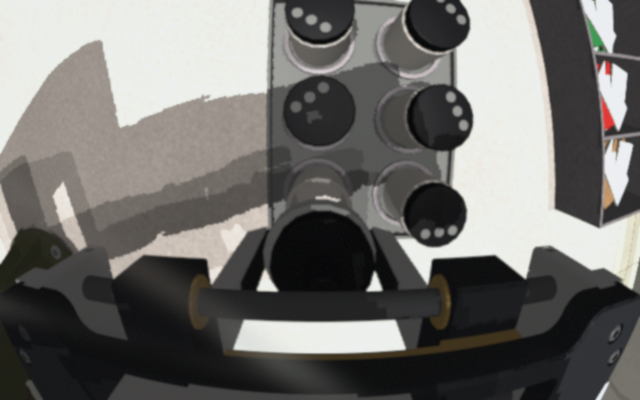

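The lid pair hangs over the open jar, (318,250); neighbours are clear. Lowering.

>>> {"method": "send_rows", "body": {"rows": [{"dx": 0.8, "dy": -0.2, "dz": 8, "roll": 0, "jaw": 1}, {"dx": 0, "dy": 0, "dz": 14, "roll": 0, "jaw": 1}, {"dx": 0, "dy": 0, "dz": 14, "roll": 0, "jaw": 1}, {"dx": 0, "dy": 0, "dz": 12, "roll": 0, "jaw": 1}, {"dx": 0, "dy": 0, "dz": 8, "roll": 0, "jaw": 1}, {"dx": 0, "dy": 0, "dz": 6, "roll": 0, "jaw": 1}, {"dx": 0, "dy": 0, "dz": 4, "roll": 0, "jaw": 1}, {"dx": 0, "dy": 0, "dz": 3, "roll": 0, "jaw": 1}, {"dx": 0, "dy": 0, "dz": 2, "roll": 0, "jaw": 1}, {"dx": 0, "dy": 0, "dz": 1, "roll": 0, "jaw": 1}, {"dx": 0, "dy": 0, "dz": 0, "roll": 0, "jaw": 1}, {"dx": 0, "dy": 0, "dz": 0, "roll": 0, "jaw": 1}]}}

```text
time_s: 21.68
ee_pos: [0.4818, 0.0909, 0.0777]
eef_rot: [3.141, -0.0, 1.387]
force: [-0.4, 0.5, -1.7]
grip_width: 0.0615
grip_force: 20.0
```

>>> {"method": "send_rows", "body": {"rows": [{"dx": 0, "dy": 0, "dz": 1, "roll": 0, "jaw": 1}, {"dx": 0, "dy": 0, "dz": 1, "roll": 0, "jaw": 1}, {"dx": 0, "dy": 0, "dz": 0.5, "roll": 0, "jaw": 1}, {"dx": 0, "dy": 0, "dz": 0, "roll": 0, "jaw": 1}, {"dx": 0, "dy": 0, "dz": 0, "roll": 0, "jaw": 1}]}}

```text
time_s: 22.1
ee_pos: [0.4817, 0.0909, 0.0749]
eef_rot: [-3.142, -0.0, 1.387]
force: [-0.2, 0.1, -2.1]
grip_width: 0.0615
grip_force: 20.0
```

>>> {"method": "send_rows", "body": {"rows": [{"dx": 0, "dy": 0, "dz": 0.5, "roll": 0, "jaw": 1}, {"dx": 0, "dy": 0, "dz": 0.3, "roll": 0, "jaw": 1}, {"dx": 0, "dy": 0, "dz": 0, "roll": 0, "jaw": 1}, {"dx": 0, "dy": 0, "dz": 0, "roll": 0, "jaw": 1}]}}

```text
time_s: 22.43
ee_pos: [0.4817, 0.0909, 0.0746]
eef_rot: [3.141, -0.0, 1.387]
force: [-2.7, -0.5, 6.1]
grip_width: 0.0614
grip_force: 20.0
```

>>> {"method": "send_rows", "body": {"rows": [{"dx": 0, "dy": 0, "dz": 0, "roll": 0, "jaw": -1}, {"dx": 0, "dy": 0, "dz": 0, "roll": 0, "jaw": -1}, {"dx": 0, "dy": 0, "dz": 0, "roll": 0, "jaw": -1}, {"dx": 0, "dy": 0, "dz": 0, "roll": 0, "jaw": -1}, {"dx": 0, "dy": 0, "dz": 0, "roll": 0, "jaw": -1}, {"dx": 0, "dy": 0, "dz": 0, "roll": 0, "jaw": -1}, {"dx": 0, "dy": 0, "dz": -15, "roll": 0, "jaw": -1}, {"dx": 0, "dy": 0, "dz": -20, "roll": 0, "jaw": -1}, {"dx": 0, "dy": 0, "dz": -25, "roll": 0, "jaw": -1}, {"dx": 0, "dy": 0, "dz": -30, "roll": 0, "jaw": -1}, {"dx": 0, "dy": 0, "dz": -20, "roll": 0, "jaw": -1}, {"dx": 0, "dy": 0, "dz": 0, "roll": 0, "jaw": -1}]}}

```text
time_s: 23.43
ee_pos: [0.4832, 0.0911, 0.1883]
eef_rot: [3.135, -0.002, 1.387]
force: [0.0, 0.0, 0.3]
grip_width: 0.0942
grip_force: 0.0
```

Run:
```python
from h import *
c=cam("wrist"); W=wcloud(c); save(c,"pics/w6.png")
circ(W,.482,.091,.03,.109,.124,"lid top"); circ(W,.482,.091,.034,.094,.106,"collar"); circ(W,.482,.091,.02,.132,.15,"knob")
w=W[(np.hypot(W[...,0]-.482,W[...,1]-.091)<.026)&(W[...,2]>.11)&(W[...,2]<.122)]; A=np.c_[w[:,:2],np.ones(len(w))]; print("plane slope",np.linalg.lstsq(A,w[:,2],rcond=None)[0])
S=[(.6039,.2298),(.5896,.1505),(.5122,.2472),(.4971,.1691),(.5758,.0733)]
for x,y in S: circ(W,x,y,.035,.095,.115,"s")
go(.482,.091,.1185)
```

```text
lid top 2449 [0.4829 0.0915] 0.0268 zmed 0.1165
collar 614 [0.4813 0.0902] 0.0313 zmed 0.1005
knob 456 [0.483  0.0918] 0.0093 zmed 0.1423
plane slope [0.00136389 0.00079643 0.11581536]
s 2423 [0.6034 0.2297] 0.0269 zmed 0.1044
s 2615 [0.5894 0.1504] 0.0269 zmed 0.1045
s 2721 [0.5115 0.2472] 0.0269 zmed 0.1045
s 2946 [0.4968 0.1694] 0.027 zmed 0.1045
s 2367 [0.5755 0.0733] 0.0269 zmed 0.1045
t 23.48 pos [0.4824 0.0909 0.1859] rot [ 1.798e+02 -1.000e-01  7.950e+01] move dx -0.0 dy -0.4 dz 67.4 roll -0.0 grip 0.0943097852748988 0.0
```

View pics/w6.png

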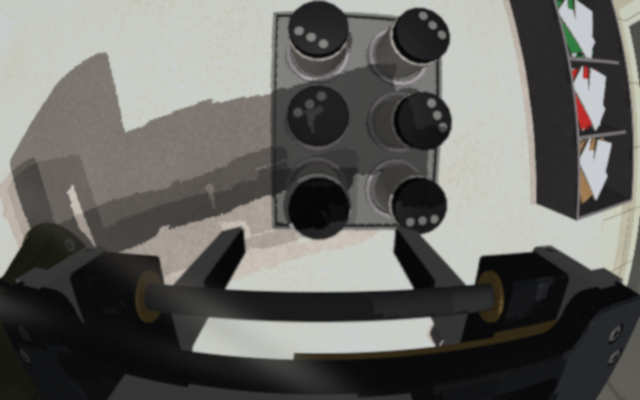

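Lids sit flat and square (slope ~0.001, top 116.5 mm, knob 142 mm) at (318,207). Now the knob.

>>> {"method": "send_rows", "body": {"rows": [{"dx": 0.5, "dy": 0, "dz": 20, "roll": 0, "jaw": -1}, {"dx": 0, "dy": 0, "dz": 20, "roll": 0, "jaw": -1}, {"dx": 0, "dy": 0, "dz": 15, "roll": 0, "jaw": -0.3}, {"dx": 0, "dy": 0, "dz": 8, "roll": 0, "jaw": -0.3}, {"dx": 0, "dy": 0, "dz": 0, "roll": 0, "jaw": 0.2}, {"dx": 0, "dy": 0, "dz": 0, "roll": 0, "jaw": 0.2}, {"dx": 0, "dy": 0, "dz": 0, "roll": 0, "jaw": 0.2}], "force": 8}}

```text
time_s: 24.07
ee_pos: [0.4821, 0.0914, 0.1218]
eef_rot: [3.141, -0.0, 1.387]
force: [-0.5, -0.4, 0.8]
grip_width: 0.0639
grip_force: 0.0
```

Run:
```python
from h import *
go(.4825,.0915,.119); print(get_obs()["force"])
c=cam("wrist"); W=wcloud(c)
circ(W,.482,.091,.014,.136,.15,"knob")
```

```text
t 24.07 pos [0.4821 0.0914 0.1218] rot [180.   -0.   79.5] move dx 0.2 dy 0.4 dz 2.8 roll -0.0 grip 0.0638928443790869 0.0
[-0.50514203 -0.40521298  0.75500722]
knob 790 [0.4829 0.0917] 0.0093 zmed 0.1423
```

>>> {"method": "send_rows", "body": {"rows": [{"dx": 0.2, "dy": 0.4, "dz": 2.3, "roll": 0, "jaw": 0.4}, {"dx": 0, "dy": 0, "dz": 0, "roll": 0, "jaw": 0.5}, {"dx": 0, "dy": 0, "dz": 0, "roll": 0, "jaw": 0.55}, {"dx": 0, "dy": 0, "dz": 0, "roll": 0, "jaw": 0.58}, {"dx": 0, "dy": 0, "dz": 0, "roll": 0, "jaw": 0.6}, {"dx": 0, "dy": 0, "dz": 0, "roll": 0, "jaw": 0.6}, {"dx": 0, "dy": 0, "dz": 0, "roll": 0, "jaw": 0.6}]}}

```text
time_s: 24.7
ee_pos: [0.4823, 0.0915, 0.119]
eef_rot: [3.141, -0.0, 1.387]
force: [-0.3, -0.6, 0.7]
grip_width: 0.019
grip_force: 0.4
```

>>> {"method": "send_rows", "body": {"rows": [{"dx": 0, "dy": 0, "dz": 0, "roll": 0, "jaw": 0.65}, {"dx": 0, "dy": 0, "dz": 0, "roll": 0, "jaw": 0.7}, {"dx": 0, "dy": 0, "dz": 0, "roll": 0, "jaw": 0.8}, {"dx": 0, "dy": 0, "dz": 0, "roll": 0, "jaw": 1}, {"dx": 0, "dy": 0, "dz": 0, "roll": 0, "jaw": 1}, {"dx": 0, "dy": 0, "dz": 0, "roll": 0, "jaw": 1}]}}

```text
time_s: 25.2
ee_pos: [0.4822, 0.0915, 0.1189]
eef_rot: [3.141, -0.0, 1.387]
force: [0.7, -0.3, 1.3]
grip_width: 0.0179
grip_force: 8.0
```

>>> {"method": "send_rows", "body": {"rows": [{"dx": 0, "dy": 0, "dz": -1, "roll": 0, "jaw": 1}, {"dx": 0, "dy": 0, "dz": -2, "roll": 0, "jaw": 1}, {"dx": 0, "dy": 0, "dz": -3, "roll": 0, "jaw": 1}, {"dx": 0, "dy": 0, "dz": -4, "roll": 0, "jaw": 1}, {"dx": 0, "dy": 0, "dz": -5, "roll": 0, "jaw": 1}, {"dx": 0, "dy": 0, "dz": -10, "roll": 0, "jaw": 1}, {"dx": 0, "dy": 0, "dz": -15, "roll": 0, "jaw": 1}, {"dx": 0, "dy": 0, "dz": -20, "roll": 0, "jaw": 1}, {"dx": 0, "dy": 0, "dz": -20, "roll": 0, "jaw": 1}, {"dx": 0, "dy": 0, "dz": -15, "roll": 0, "jaw": 1}, {"dx": 0, "dy": 0, "dz": -10, "roll": 0, "jaw": 1}, {"dx": 0, "dy": 0, "dz": -10, "roll": 0, "jaw": 1}]}}

```text
time_s: 26.2
ee_pos: [0.4821, 0.0915, 0.2351]
eef_rot: [3.141, -0.0, 1.387]
force: [0.2, 0.2, -1.1]
grip_width: 0.0174
grip_force: 8.0
```

>>> {"method": "send_rows", "body": {"rows": [{"dx": 0, "dy": 0, "dz": -5, "roll": 0, "jaw": 1}, {"dx": 0, "dy": 0, "dz": 0, "roll": 0, "jaw": 1}, {"dx": 0, "dy": 0, "dz": 0, "roll": 0, "jaw": 1}, {"dx": 0, "dy": 0, "dz": 0, "roll": 0, "jaw": 1}, {"dx": 0, "dy": 0, "dz": 0, "roll": 0, "jaw": 1}, {"dx": 0, "dy": 0, "dz": 0, "roll": 0, "jaw": 1}]}}

```text
time_s: 26.7
ee_pos: [0.482, 0.0914, 0.2383]
eef_rot: [-3.141, 0.0, 1.387]
force: [-0.1, -0.3, -0.9]
grip_width: 0.0179
grip_force: 8.0
```

Run:
```python
from h import *
go(.482,.091,.23)
c=cam("side"); save(c,"pics/s7.png"); W=cloud(c)
circ(W,.482,.091,.036,.088,.099,"collar side"); circ(W,.482,.091,.03,.103,.113,"boss"); circ(W,.482,.091,.034,.19,.235,"outer")
```

```text
t 26.7 pos [0.482  0.0914 0.2383] rot [-180.     0.    79.5] move dx -0.4 dy 0.1 dz 8.3 roll -0.0 grip 0.017897890631555974 7.999991029500961
collar side 100 [0.4788 0.0879] 0.032 zmed 0.0944
boss 108 [0.4799 0.0906] 0.0233 zmed 0.1075
outer 160 [0.4813 0.0904] 0.0276 zmed 0.2284
```

View pics/s7.png

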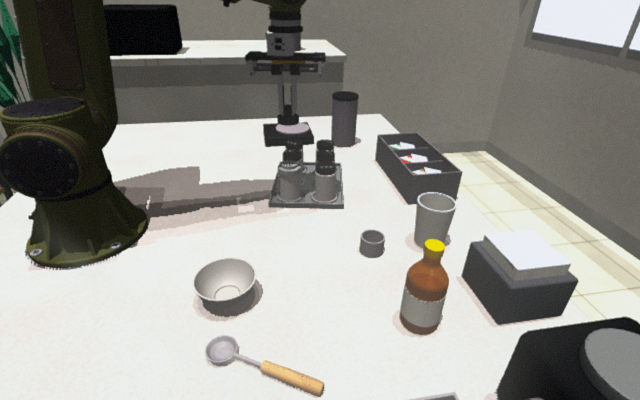

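The outer lid hangs in the gripper at (288,128). The jar with the inner lid (boss at 108 mm) and the shaker stand in the tray around (290,180) and (325,182), everything else in place.

```bash
python3 -c "
from station import *
print(hand_in())"
```

```text
the job is handed in; nothing more can be done
None
```

The job is handed in: the shaker and the jar stand in their rings, the inner lid is seated on the jar, and the gripper holds the outer lid by its knob about 12 cm above its nested position. Camera checks agreed with all of this, but the hand-in returned no verdict.

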